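# Load the slide carrier into the slide scanner

## Robot

A 6-joint arm with a two-finger parallel gripper is mounted at the origin on the work surface. World frame = base frame: x ahead of the robot, y to its left, z up, the work surface at z = 0. Lengths are in m, angles in rad, forces in N, time in s.
With the tool pointing down it reaches from about 0.35 to 0.975 m from the base axis. Payload 4.9 kg.
Tool frame: the origin (TCP) lies midway between the tips of the shut fingers; the grasp point (between the pads) lies 19 mm behind it; y points along the fingers, x is the direction in which the jaws open and shut, and the axes are right-handed (so a half turn about y gives the same grasp; the last joint's range is limited). The gripper opens to 85 mm and grips with 20 to 120 N. Pads are 22 mm wide; open, the fingers measure 114 mm over their backs; the gripper's body (76 mm by 85 mm) begins 54 mm behind the grasp point. The pads swing forward as they close: fully open they stand 13 mm farther back than shut.
Start: joints at [-1.308, 0.053, 1.613, -0, 1.476, -0.119], TCP at [0.233, -0.58, 0.231] pointing down, gripper open.
Joint ranges: [-3.01, 3.01], [-1.01, 2.22], [0.06, 2.58], [-1.02, 4.17], [0.09, 2.62], [-3.14, 3.14]. Speed limits (rad/s): [2.57, 2.57, 3.14, 3.14, 3.14, 3.14].

## Interface

Orientations are given as a 3x3 rotation matrix whose columns are the frame's x, y, z axes.
In Python, from bench import get_state, grab_frame, camera_info, close_job gives the robot as it stands. The module is installed in compiled form; this text tells all that it offers.
- The arm moves only by the tool play_rows, never from a script. Its arguments are lists of equal length, an entry for each row: "grip": the gripper's target within -1 to 1 (fully open at 1, half-way at 0, shut at -1); "xyz": the shift along the world's x, y, z scaled (see below), a list of three; "spin": the turn about the world's z scaled (see below). In form: {"grip": [grip, ...], "xyz": [[x, y, z], ...], "spin": [spin, ...]}. A call has 1 to 10 rows; each row shifts and turns the commanded pose from where the row before left it; what a row does not reach is not made up. The controller multiplies each number of a shift by 30 mm and each number of a turn by 0.15 rad. A row lasts 1/10 s, in which the tool goes at most 50 mm and 8.59 degrees, less where a joint would pass 70% of its speed; a pose out of reach is approached as far as the arm can. A call with a number of a shift or a turn outside -1 to 1 is refused whole. A call with a gripper value outside its range is refused whole. The fingers move at their own pace and stop on an object; "squeeze" is the grip in N (left out, the last holds). Time passes only in rows, so rows that do not move let the fingers close. It gives the time, the measured TCP pose, the force and the opening at its end, in the units of the state.
- get_state(): the state, without advancing time (a new reading comes with each control period).
- grab_frame(name): name is "side" or "top"; returns the picture (384x512x3 uint8, red, green, blue); there is no depth.
- camera_info(name): a dict with "fovy" (degrees; the focal length in pixels is half the picture's height over the tangent of half this angle, whatever the lens; pixels are square), "cx", "cy" (the principal point, pixels), "D" ([k1, k2, p1, p2, k3] as OpenCV has them; the pictures are not rectified), "eye" and "rotation" of the camera in the world. Camera axes: x right, y up, looking along -z (the intrinsics and any distortion apply to the point x, -y, -z); pixel columns grow to the right and rows downward; lengths in m; the calibration is good to about 2 mm. A picture is of the moment at which its call begins. camera_info takes no time and is no camera call.
- close_job(): hands the job in, once; it reports no verdict.
The state is a dict: "time_s": time; "joint_positions": joint angles; "dq": joint speeds; "joint_torque": joint torques, N m; "ee_pos": TCP position; "eef_rot": TCP orientation; "wrist_force": force on the tool from outside, world axes, zero at the start; "moment": the same for the moment, N m; "grip_width": finger opening in m.
Only numpy, scipy, OpenCV 4.12 (cv2) and the standard library are available. Lean on these libraries where they do the work, as an engineer would, in place of code of your own. Each camera call takes 0.05 s, during which the arm holds its last target.

## Task

Load the carrier with the blue grip, the one holding two glass slides, into the grey-blue slide scanner. Hook its brass tongue in under the scanner's green lip with the carrier tilted, then swing the raised end down, keeping hold until the carrier lies flat on the bed, and let go. Leave the empty carrier with the orange grip where it is.

Things in the scene. Friction and masses are not known exactly. Their poses are not given: they have to be found in the camera images.
- loaded_grip (a point): Centre of the blue grip (14 x, 50 y, 32 mm high) in the middle of the loaded carrier, a loose black plate 140 x, 90 y, 8 mm thick, 0.15-0.31 kg, with a glass slide on either side of the grip. The point is 24 mm above the plate's underside, the grip's top 40 mm. A brass tongue 60 wide, 6 thick, flush with the underside, extends the -x end by 22 mm. x: tongue to plain end; z: up.
- loaded_tongue (a point): Tip of the loaded carrier's tongue: middle of its end face, 3 mm above the underside, 92 mm from the grip's centre along -x. Axes as loaded_grip. The plate's plain end is 162 mm from this tip.
- bed (a point): Centre of the grey-blue scanner's bed floor, 12 mm above the table; x away from the green lip, z up. Lip: free edge x=-77, underside 22, top 32 mm above the floor; wall beneath it x=-102. Sill at the other end: inner face x=77, 17 high. Side rails: inner faces y=+-57, 17 high. Seated: grip over this point, x axes alike, tongue tip x=-92. Too tight to go in flat: tilt plain end up 15-25 degrees.
- empty_grip (a point): Centre of the orange grip of the empty carrier, loose on the table: the same shape and size as the loaded one, but with two empty grey pockets and no slides. To be left alone.
Not all that is in view belongs to the job. Leave any purple look-alike of the part that bears loaded_grip alone.

How it is judged:
By the outcome, as a careful person would: the job done as asked, in the order asked, and still so for the second after the job is handed in, with the robot touching nothing.
It also fails if it takes over 40 s, if anything falls off the work surface, if the arm or the gripper's body presses on something with over 40 N, if the wrist force passes 120 N, or if a joint passes its speed limit or range.

## Working session

There is one attempt and no reset: what is moved stays moved. The work goes in short steps, Python scripts to look and compute and a tool call to move; the robot and the scene stay as the last step left them, time stands still between calls to the robot, and variables do not carry over. Pictures are saved under pics/ and viewed, and the job is handed in when it is done.

Besides the shell and the picture viewer there is one more tool, called after ">>>" as name([rows], argument=value, ...), one row to a line, values as JSON. play_rows: Moves the arm, as the interface text tells. Shifts and turns lie within -1 to 1; 1 stands for 30 mm of shift or 0.15 rad of turn. Its arguments: {"type":"object","properties":{"grip":{"type":"array","items":{"type":"number"}},"xyz":{"type":"array","items":{"type":"array","items":{"type":"number","minimum":-1,"maximum":1}}},"spin":{"type":"array","items":{"type":"number","minimum":-1,"maximum":1}},"squeeze":{"type":"number"}},"required":["grip","xyz","spin"]}

```bash
mkdir -p pics; python3 - <<'E'
from bench import *
import cv2
for n in("side","top"):
    f=grab_frame(n); cv2.imwrite(f"pics/{n}0.png",cv2.cvtColor(f,cv2.COLOR_RGB2BGR)); print(n,camera_info(n))
s=get_state(); print(s['time_s'],s['ee_pos'],s['eef_rot'],s['grip_width'])
E
```

```text
side {'fovy': 42.28938696501158, 'cx': 245.66531194197125, 'cy': 183.8718751056619, 'D': array([-0.08379953,  0.        ,  0.        ,  0.        ,  0.        ]), 'eye': array([0.22799057, 0.81600861, 0.95575903]), 'rotation': array([[-0.95497242,  0.21413834, -0.20535931],
       [-0.29668013, -0.69604506,  0.6538365 ],
       [-0.00292787,  0.68532185,  0.72823443]])}
top {'fovy': 53.508034811076186, 'cx': 247.78604219546736, 'cy': 189.7806376628603, 'D': array([-0.11975229,  0.        ,  0.        ,  0.        ,  0.        ]), 'eye': array([ 0.39992607, -0.00421984,  0.814007  ]), 'rotation': array([[-0.00208465,  0.99643455, -0.08434359],
       [-0.99995156, -0.00126582,  0.00976059],
       [ 0.00961902,  0.08435985,  0.99638893]])}
0.1 [ 0.23272598 -0.57944656  0.23018234] [[ 3.72583866e-01 -4.78119802e-04  9.27998402e-01]
 [-9.27996672e-01  1.80642559e-03  3.72584102e-01]
 [-1.85449989e-03 -9.99998254e-01  2.29351444e-04]] 0.08524031792761019
```

View pics/top0.png

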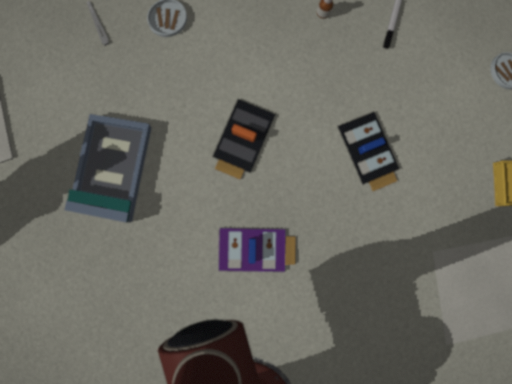

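View pics/side0.png

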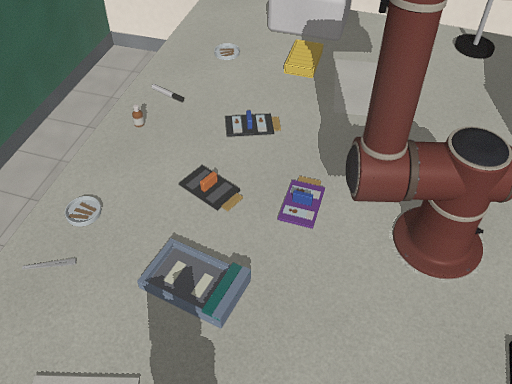

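```bash
cat > h.py <<'E'
import numpy as np, cv2
from bench import camera_info
def K(n):
    c=camera_info(n); f=192/np.tan(np.radians(c['fovy']/2))
    return np.array([[f,0,c['cx']],[0,f,c['cy']],[0,0,1.]]),c
def ray(n,uv):
    k,c=K(n); p=cv2.undistortPoints(np.array([[uv]],float),k,c['D'])[0,0]
    return c['eye'],c['rotation']@np.array([p[0],-p[1],-1.])
def onz(n,uv,z):
    e,d=ray(n,uv); return e+d*(z-e[2])/d[2]
def proj(n,P):
    k,c=K(n); q=(np.atleast_2d(P)-c['eye'])@c['rotation']*[1,-1,-1]
    return cv2.projectPoints(q.reshape(-1,1,3),np.zeros(3),np.zeros(3),k,c['D'])[0][:,0]
def tri(a,b):
    e1,d1=ray('top',a);e2,d2=ray('side',b)
    t=np.linalg.lstsq(np.c_[d1,-d2],e2-e1,rcond=None)[0]
    p,q=e1+t[0]*d1,e2+t[1]*d2
    return (p+q)/2,np.linalg.norm(p-q)
def crop(src,dst,x,y,w,h,s):
    im=cv2.imread(src)[y:y+h,x:x+w]; cv2.imwrite(dst,cv2.resize(im,None,fx=s,fy=s,interpolation=cv2.INTER_CUBIC))
E
python3 - <<'E'
from h import *
crop('pics/top0.png','pics/tA.png',325,100,90,100,6)
crop('pics/top0.png','pics/tB.png',55,105,110,125,5) if 0 else crop('pics/top0.png','pics/tB.png',55,105,110,120,5)
crop('pics/side0.png','pics/sA.png',215,100,80,50,8)
crop('pics/side0.png','pics/sB.png',130,230,130,100,6)
for n in('top','side'):
    im=cv2.imread(f'pics/{n}0.png');h=cv2.cvtColor(im,cv2.COLOR_BGR2HSV)
    for nm,lo,hi in(('blue',(105,150,60),(125,255,255)),('brass',(12,90,70),(25,255,255)),('green',(70,90,30),(92,255,255)),('orange',(3,150,100),(14,255,255))):
        m=cv2.inRange(h,lo,hi);N,l,st,c=cv2.connectedComponentsWithStats(m)
        for i in range(1,N):
            if st[i,4]>25: print(n,nm,st[i],c[i].round(1))
E
```

```text
top blue [358 138  27  16 206] [370.9 145.1]
top blue [249 239   7  24 154] [252.  250.4]
top brass [319   0  10  11  62] [323.3   5.2]
top brass [158   9   4  17  27] [159.4  16.8]
top brass [166  10   3  17  35] [167.  18.]
top brass [172  12   6  16  26] [174.4  19.7]
top brass [216 160  28  19 283] [229.4 168.7]
top brass [493 160  19  47 817] [502.6 182.4]
top brass [369 172  28  19 263] [382.7 180.9]
top brass [286 236  10  29 277] [290.4 249.8]
top green [ 68 190  63  22 722] [ 99.4 200.3]
top orange [232 125  23  16 200] [243.2 132.3]
side blue [295 194  18  12  85] [304.7 199.5]
side brass [ 284   39   39   39 1082] [303.1  58.3]
side brass [132 110  10   9  57] [136.8 114.4]
side brass [272 117   9  14  94] [275.8 123.2]
side brass [298 176  23  10 114] [309.3 180.3]
side brass [221 193  22  18 171] [231.7 201.5]
side brass [ 80 203  16   8  35] [ 87.6 206.7]
side brass [ 74 209  18   6  42] [ 82.6 211.3]
side brass [ 70 214  18   5  48] [ 78.3 216.1]
side green [   0    0   72  116 3246] [25.2 40.7]
side green [29 88 10  7 26] [32.8 90.6]
side green [202 263  40  54 615] [221. 289.]
side orange [200 172  17  20 195] [208.3 181.2]
```

View pics/tA.png

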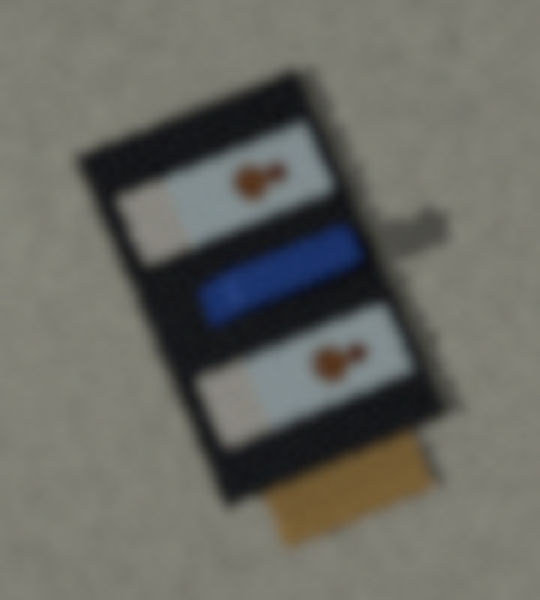

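View pics/tB.png

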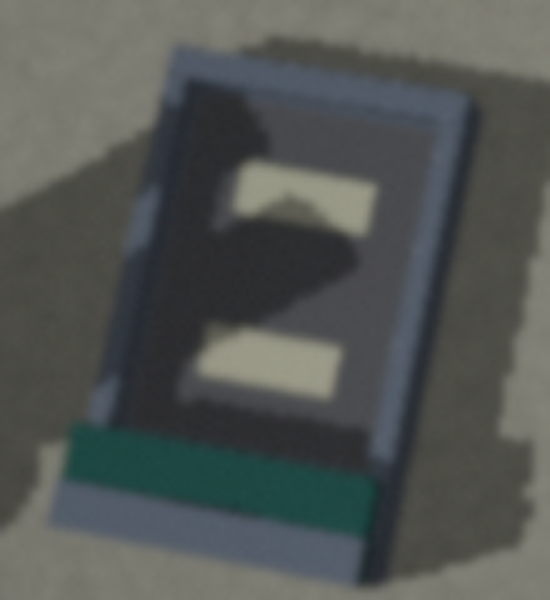

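View pics/sA.png

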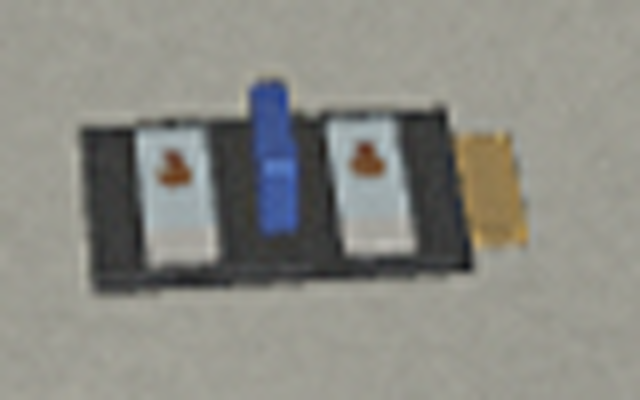

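View pics/sB.png

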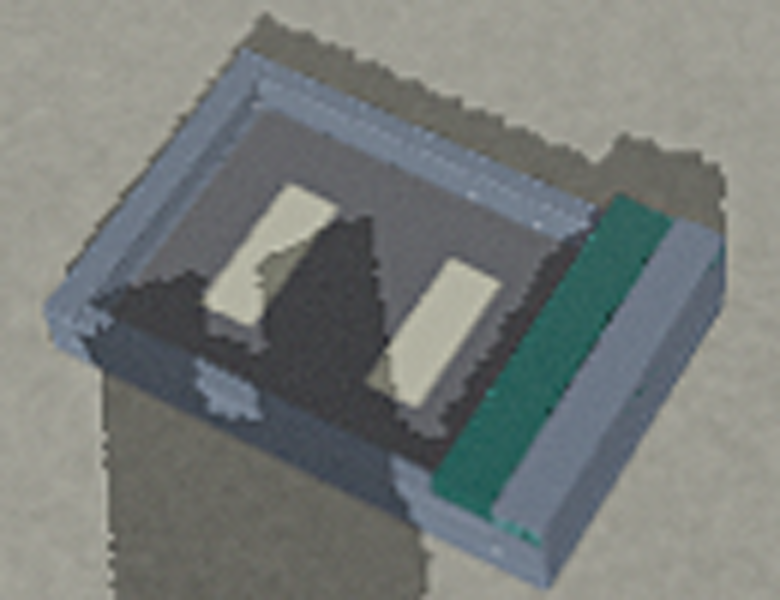

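```bash
python3 - <<'E'
from h import *
g=lambda p,x,y,s:((p[0]+.5)/s-.5+x,(p[1]+.5)/s-.5+y)
A=lambda p:g(p,325,100,6);B=lambda p:g(p,55,105,5);C=lambda p:g(p,215,100,8);D=lambda p:g(p,130,230,6)
print('carrier corners tri: plain-L, plain-R, tongue-R, tongue-L')
for a,c in(((80,157),(95,275)),((298,70),(80,128)),((448,408),(445,108)),((228,503),(472,270))):
    p,e=tri(A(a),C(c)); print(p.round(4),round(e,4), onz('top',A(a),.008)[:2].round(4),onz('side',C(c),.008)[:2].round(4))
print('tongue tip corners')
for a,c in(((287,547),(525,245)),((435,487),(510,134))):
    p,e=tri(A(a),C(c)); print(p.round(4),round(e,4),onz('top',A(a),.006)[:2].round(4),onz('side',C(c),.006)[:2].round(4))
print('grip top: left,right ends mid')
p,e=tri(A((357,243)),C((268,82)));print('R',p,e)
p,e=tri(A((222,304)),C((278,162)));print('L',p,e)
print('scanner: top rim corners far-L, far-R ; lip edge L,R; back L,R')
for n,a,c,z in(('farL',(175,46),(48,305),.029),('farR',(472,95),(243,50),.029),('innerfarL',(190,82),(100,300),.029),('innerfarR',(437,122),(257,90),.029),('lipL',(73,425),(435,490),.044),('lipR',(377,478),(617,193),.044),('lipbL',(65,478),(497,515),.044),('lipbR',(370,535),(672,217),.044),('backL',(50,522),(547,543),.044),('backR',(358,583),(725,232),.044)):
    p,e=tri(B(a),D(c)); print(n,p.round(4),round(e,4),onz('top',B(a),z)[:2].round(4),onz('side',D(c),z)[:2].round(4))
E
```

```text
carrier corners tri: plain-L, plain-R, tongue-R, tongue-L
[ 0.6081 -0.2094  0.0071] 0.0005 [ 0.6082 -0.2091] [ 0.6075 -0.2084]
[ 0.6437 -0.2947  0.001 ] 0.001 [ 0.6421 -0.2922] [ 0.6401 -0.2866]
[ 0.5156 -0.3467  0.0011] 0.0037 [ 0.5165 -0.3435] [ 0.5117 -0.3385]
[ 0.4817 -0.2636 -0.0031] 0.0022 [ 0.4816 -0.2598] [ 0.4776 -0.2512]
tongue tip corners
[ 0.4665 -0.2859 -0.0057] 0.0007 [ 0.4659 -0.2819] [ 0.4632 -0.2726]
[ 0.4875 -0.3412 -0.0008] 0.0019 [ 0.4877 -0.3382] [ 0.4847 -0.3331]
grip top: left,right ends mid
R [ 0.57094802 -0.30142264  0.03477715] 0.0008529318785330972
L [ 0.54901377 -0.24868791  0.04278267] 0.003004422255575905
scanner: top rim corners far-L, far-R ; lip edge L,R; back L,R
farL [0.6305 0.3288 0.0277] 0.0019 [0.6311 0.3285] [0.6289 0.3295]
farR [0.6084 0.1983 0.0247] 0.0003 [0.6074 0.1972] [0.6065 0.2011]
innerfarL [0.6138 0.3211 0.0277] 0.003 [0.615  0.3209] [0.6117 0.3218]
innerfarR [0.5967 0.2134 0.0231] 0.0012 [0.5959 0.2119] [0.5938 0.2172]
lipL [0.4661 0.3619 0.0383] 0.0008 [0.466  0.3593] [0.4642 0.3647]
lipR [0.4439 0.2295 0.0418] 0.0005 [0.4441 0.2289] [0.4431 0.2308]
lipbL [0.4432 0.3645 0.0381] 0.002 [0.4439 0.362 ] [0.4408 0.3673]
lipbR [0.4212 0.2325 0.0403] 0.0006 [0.4208 0.2313] [0.4207 0.2349]
backL [0.4241 0.3699 0.039 ] 0.0035 [0.4256 0.368 ] [0.4213 0.3722]
backR [0.4007 0.2357 0.0443] 0.001 [0.4012 0.2359] [0.4003 0.2354]
```

>>> play_rows([
  [1, 0.93, 0],
  [1, 0.93, 0],
  [1, 0.93, 0],
  [1, 0.93, 0],
  [1, 0.93, 0],
  [1, 0.93, 0],
  [1, 0.93, 0],
  [1, 0.93, 0],
  [1, 0.93, 0],
  [1, 0.93, 0],
], grip=[1, 1, 1, 1, 1, 1, 1, 1, 1, 1], spin=[0, 0, 0, 0, 0, 0, 0, 0, 0, 0])

```text
time_s: 1.1
ee_pos: [0.5337, -0.2995, 0.2307]
eef_rot: [[0.373, -0.001, 0.928], [-0.928, 0.0, 0.373], [-0.001, -1.0, -0.0]]
wrist_force: [-0.3, -0.2, 1.2]
grip_width: 0.0856
```

>>> play_rows([
  [0.47, 0.45, -0.7],
  [0.47, 0.45, -0.9],
  [0, 0, -0.9],
  [0, 0, -0.9],
  [0, 0, -0.9],
  [0, 0, 0],
], grip=[1, 1, 1, 1, 1, 1], spin=[0, 0, 0, 0, 0, 0])

```text
time_s: 1.7
ee_pos: [0.5578, -0.2718, 0.0966]
eef_rot: [[0.373, -0.009, 0.928], [-0.928, 0.006, 0.373], [-0.008, -1.0, -0.006]]
wrist_force: [-0.6, 0.2, -1.6]
grip_width: 0.0852
```

```bash
python3 - <<'E'
from h import *
from bench import *
for n,b in(("side",(195,40,100,100)),("top",(325,90,90,100))):
    f=grab_frame(n); cv2.imwrite(f"pics/{n}1.png",cv2.cvtColor(f,cv2.COLOR_RGB2BGR)); crop(f'pics/{n}1.png',f'pics/{n}1c.png',*b,6)
s=get_state();print(s['ee_pos'],s['joint_positions'],proj('top',[s['ee_pos']]),proj('side',[s['ee_pos']]))
E
```

```text
[ 0.56067881 -0.27373756  0.10186423] [-5.73404760e-01  1.61291280e-01  1.72006380e+00  3.76560871e-05
  1.26185271e+00  6.15590933e-01] [[382.97315568 138.01626459]] [[248.52401852  97.53887015]]
```

View pics/side1c.png

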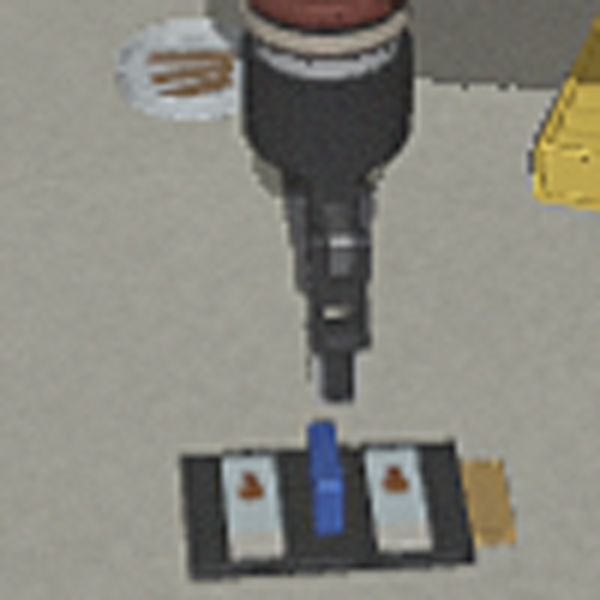

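View pics/top1c.png

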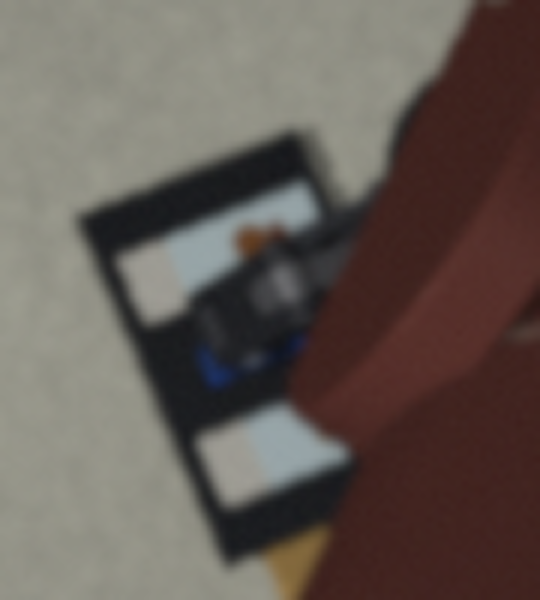

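```bash
python3 - <<'E'
from h import *
g=lambda p,x,y,s:((p[0]+.5)/s-.5+x,(p[1]+.5)/s-.5+y)
T=np.array([.5607,-.2737,.102])
for w in(.045,.052,):
  q=T+w*np.array([-.373,.928,0])
  for z in(.110,.115,.12):
    q[2]=z; print(w,z,q,'side sees',onz('side',g((335,400),195,40,6),z)-q)
E
```

```text
0.045 0.11 [ 0.543915 -0.23194   0.11    ] side sees [-2.95844839e-03  4.86480974e-03 -1.38777878e-17]
0.045 0.115 [ 0.543915 -0.23194   0.115   ] side sees [-4.80865612e-03  1.10313640e-02 -1.24900090e-16]
0.045 0.12 [ 0.543915 -0.23194   0.12    ] side sees [-6.65886385e-03  1.71979183e-02 -1.11022302e-16]
0.052 0.11 [ 0.541304 -0.225444  0.11    ] side sees [-3.47448389e-04 -1.63119026e-03 -1.38777878e-17]
0.052 0.115 [ 0.541304 -0.225444  0.115   ] side sees [-2.19765612e-03  4.53536404e-03 -1.24900090e-16]
0.052 0.12 [ 0.541304 -0.225444  0.12    ] side sees [-4.04786385e-03  1.07019183e-02 -1.11022302e-16]
```

>>> play_rows([
  [0.04, -0.04, -0.8],
  [0, 0, -0.8],
  [0, 0, -0.8],
  [0, 0, -0.4],
  [0, 0, -0.2],
  [0, 0, 0],
], grip=[1, 1, 1, 1, 1, 1], spin=[0, 0, 0, 0, 0, 0])

```text
time_s: 2.4
ee_pos: [0.5627, -0.2755, 0.0129]
eef_rot: [[0.373, 0.001, 0.928], [-0.928, -0.0, 0.373], [0.001, -1.0, 0.0]]
wrist_force: [0.8, 0.6, 0.6]
grip_width: 0.0852
```

>>> play_rows([
  [0, 0, 0],
  [0, 0, 0],
  [0, 0, 0],
  [0, 0, 0],
  [0, 0, 0],
  [0, 0, 0],
  [0, 0, 0],
], grip=[-1, -1, -1, -1, -1, -1, -1], spin=[0, 0, 0, 0, 0, 0, 0], squeeze=40)

```text
time_s: 3.1
ee_pos: [0.5632, -0.2757, 0.0139]
eef_rot: [[0.373, 0.002, 0.928], [-0.928, -0.001, 0.373], [0.002, -1.0, 0.001]]
wrist_force: [-0.8, 0.9, 4.6]
grip_width: 0.0496
```

>>> play_rows([
  [0, 0, 0],
  [0, 0, 0],
], grip=[-1, -1], spin=[0, 0])

```text
time_s: 3.3
ee_pos: [0.5632, -0.2757, 0.0139]
eef_rot: [[0.373, 0.002, 0.928], [-0.928, -0.001, 0.373], [0.002, -1.0, 0.001]]
wrist_force: [-1.3, 0.3, 7.0]
grip_width: 0.0496
```

```bash
python3 - <<'E'
from h import *
from bench import *
for n,b in(("side",(195,50,100,100)),):
    f=grab_frame(n); cv2.imwrite(f"pics/{n}2.png",cv2.cvtColor(f,cv2.COLOR_RGB2BGR)); crop(f'pics/{n}2.png',f'pics/{n}2c.png',*b,6)
s=get_state();print(s['ee_pos'],s['wrist_force'],s['moment'],s['grip_width'])
E
```

```text
[ 0.56318486 -0.27570522  0.01389471] [-0.95834081  0.57726575  5.10977322] [ 0.08873394  0.09691205 -0.07038599] 0.04938547672155663
```

View pics/side2c.png

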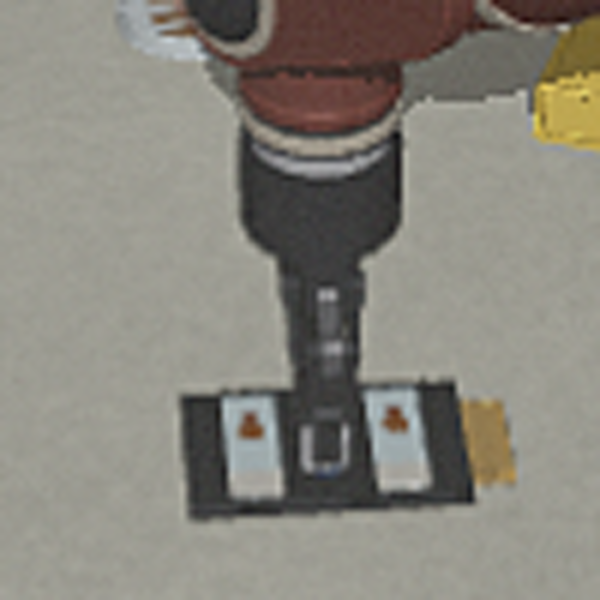

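>>> play_rows([
  [0, 0, 0],
  [0, 0, 0.07],
  [0, 0, 0.07],
  [0, 0, 0],
  [0, 0, 0],
  [0, 0, 0],
  [0, 0, 0],
  [0, 0, 0],
], grip=[0.6, 0.6, 0.6, -1, -1, -1, -1, -1], spin=[0, 0, 0, 0, 0, 0, 0, 0], squeeze=40)

```text
time_s: 4.15
ee_pos: [0.5626, -0.2754, 0.0169]
eef_rot: [[0.373, 0.001, 0.928], [-0.928, -0.0, 0.373], [0.001, -1.0, 0.0]]
wrist_force: [0.2, -1.0, 3.3]
grip_width: 0.049
```

>>> play_rows([
  [0, 0, 0.2],
  [0, 0, 0.7],
  [0, 0, 0.9],
  [0, 0, 0.9],
  [0, 0, 0.9],
  [0, 0, 0],
], grip=[-1, -1, -1, -1, -1, -1], spin=[0, 0, 0, 0, 0, 0])

```text
time_s: 4.75
ee_pos: [0.5643, -0.2765, 0.1288]
eef_rot: [[0.373, 0.006, 0.928], [-0.928, -0.004, 0.373], [0.006, -1.0, 0.004]]
wrist_force: [1.5, -0.3, -1.4]
grip_width: 0.0493
```

```bash
python3 - <<'E'
from h import *
from bench import *
for n,b in(("side",(195,20,100,100)),):
    f=grab_frame(n); cv2.imwrite(f"pics/{n}3.png",cv2.cvtColor(f,cv2.COLOR_RGB2BGR)); crop(f'pics/{n}3.png',f'pics/{n}3c.png',*b,6)
s=get_state();print(s['ee_pos'],s['wrist_force'],s['moment'],s['grip_width'])
E
```

```text
[ 0.56310604 -0.27566174  0.1260248 ] [ 0.06226128 -0.23124658 -3.43226294] [-0.01068622  0.01144084 -0.00735764] 0.04909410211067001
```

View pics/side3c.png

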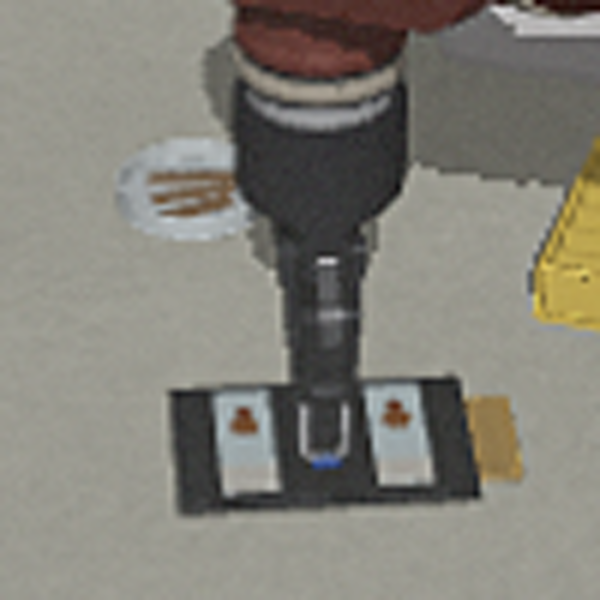

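>>> play_rows([
  [-0.306, 0.972, 0],
  [-0.306, 0.972, 0],
  [-0.306, 0.972, 0],
  [-0.306, 0.972, 0],
  [-0.306, 0.972, 0],
  [-0.306, 0.972, 0],
  [-0.306, 0.972, 0],
  [-0.306, 0.972, 0],
  [-0.306, 0.972, 0],
  [-0.306, 0.972, 0],
], grip=[-1, -1, -1, -1, -1, -1, -1, -1, -1, -1], spin=[-0.187, -0.187, -0.187, -0.187, -0.187, -0.187, -0.187, -0.187, -0.187, -0.187], squeeze=80)

```text
time_s: 5.8
ee_pos: [0.468, 0.0177, 0.1215]
eef_rot: [[0.1, -0.005, 0.995], [-0.995, 0.001, 0.1], [-0.001, -1.0, -0.005]]
wrist_force: [-0.3, 1.1, -2.4]
grip_width: 0.0479
```

>>> play_rows([
  [-0.306, 0.972, 0],
  [-0.306, 0.972, 0],
  [-0.306, 0.972, 0],
  [-0.306, 0.972, 0],
  [-0.306, 0.972, 0],
  [-0.306, 0.972, 0],
  [-0.306, 0.972, 0],
  [-0.306, 0.972, 0],
  [-0.306, 0.972, 0],
  [-0.306, 0.972, 0],
], grip=[-1, -1, -1, -1, -1, -1, -1, -1, -1, -1], spin=[-0.187, -0.187, -0.187, -0.187, -0.187, -0.187, -0.187, -0.187, -0.187, -0.187], squeeze=80)

```text
time_s: 6.8
ee_pos: [0.3765, 0.3082, 0.1215]
eef_rot: [[-0.179, -0.004, 0.984], [-0.984, -0.003, -0.179], [0.003, -1.0, -0.003]]
wrist_force: [0.4, 0.7, -2.2]
grip_width: 0.0478
```

>>> play_rows([
  [0, 0, -0.5],
  [0, 0, -0.5],
  [0, 0, 0],
], grip=[-1, -1, -1], spin=[0, 0, 0])

```text
time_s: 7.1
ee_pos: [0.3757, 0.3056, 0.0894]
eef_rot: [[-0.179, -0.008, 0.984], [-0.984, -0.005, -0.179], [0.006, -1.0, -0.007]]
wrist_force: [-0.8, -0.2, -3.5]
grip_width: 0.048
```

```bash
python3 - <<'E'
from h import *
from bench import *
for n,b in(("side",(130,220,190,130)),("top",(40,120,140,140))):
    f=grab_frame(n); cv2.imwrite(f"pics/{n}4.png",cv2.cvtColor(f,cv2.COLOR_RGB2BGR)); crop(f'pics/{n}4.png',f'pics/{n}4c.png',*b,4)
s=get_state();print(s['time_s'],s['ee_pos'],s['eef_rot'][:,0],s['wrist_force'],s['joint_positions'],s['grip_width'])
E
```

```text
7.2 [0.37785407 0.30657731 0.09260273] [-0.17945566 -0.98376281  0.00253142] [ 0.31447021 -0.60334976 -2.89516812] [ 5.28662780e-01 -1.51769480e-01  2.05115165e+00 -2.17548479e-04
  1.24585781e+00  2.27996596e+00] 0.04769792535873716
```

View pics/side4c.png

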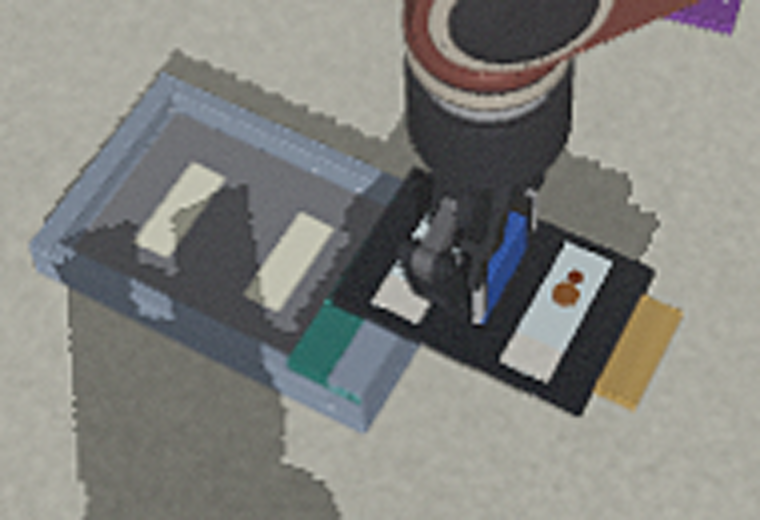

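View pics/top4c.png

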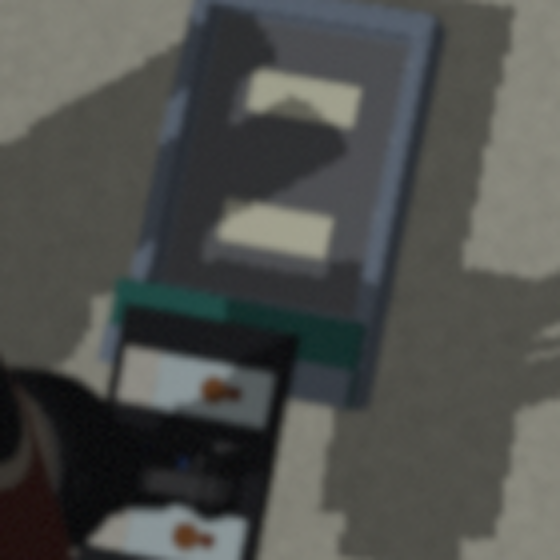

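>>> play_rows([
  [0, 0, -0.4],
  [0, 0, -0.4],
  [0, 0, -0.1],
  [0, 0, -0.1],
  [0, 0, -0.1],
  [0, 0, -0.1],
  [0, 0, 0],
  [0, 0, 0],
], grip=[-1, -1, -1, -1, -1, -1, -1, -1], spin=[0, 0, 0, 0, 0, 0, 0, 0], squeeze=25)

```text
time_s: 8.0
ee_pos: [0.3795, 0.3088, 0.0623]
eef_rot: [[-0.178, 0.001, 0.984], [-0.984, 0.0, -0.178], [-0.0, -1.0, 0.001]]
wrist_force: [-10.0, -4.6, 16.6]
grip_width: 0.0482
```

```bash
cat > look.py <<'E'
import sys
from h import *
from bench import *
i=sys.argv[1]
for n,b in(("side",(130,220,190,130)),("top",(40,120,140,140))):
    f=grab_frame(n); cv2.imwrite(f"pics/{n}{i}.png",cv2.cvtColor(f,cv2.COLOR_RGB2BGR)); crop(f'pics/{n}{i}.png',f'pics/{n}{i}c.png',*b,4)
s=get_state();print(s['time_s'],s['ee_pos'],s['eef_rot'][:,0],s['wrist_force'],s['grip_width'])
d=s['ee_pos']-[.5303,.2803,.012];c,q=.984,-.177
print('bed frame',[round(1000*v,1) for v in(c*d[0]+q*d[1],-q*d[0]+c*d[1],d[2])])
E
python3 look.py 5
```

```text
8.1 [0.3795312  0.30879213 0.06228326] [-1.78119055e-01 -9.84008849e-01 -4.32195580e-04] [-9.18700878 -4.29637852 16.78125991] 0.04779203291220977
bed frame [np.float64(-153.4), np.float64(1.4), np.float64(50.3)]
```

View pics/side5c.png

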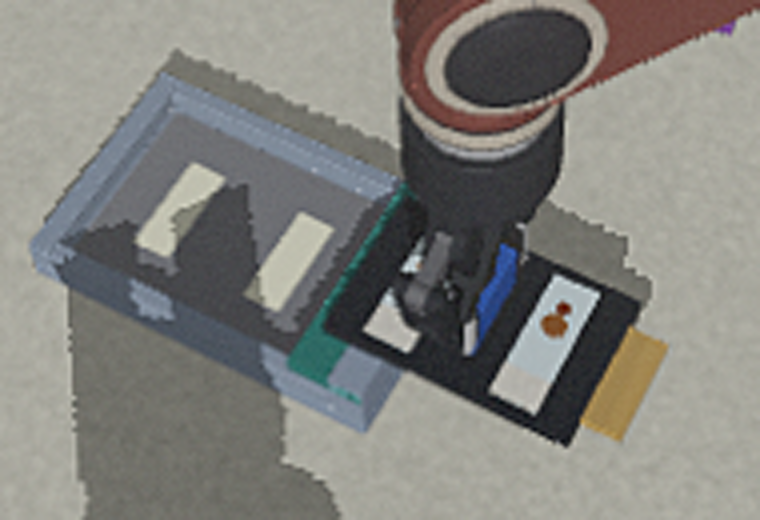

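>>> play_rows([
  [0, 0, -0.1],
  [0, 0, -0.1],
  [0, 0, -0.1],
  [0, 0, 0],
  [0, 0, 0],
  [0, 0, 0],
], grip=[-1, -1, -1, -1, -1, -1], spin=[0, 0, 0, 0, 0, 0], squeeze=20)

```text
time_s: 8.7
ee_pos: [0.3785, 0.3104, 0.0549]
eef_rot: [[-0.178, -0.002, 0.984], [-0.984, 0.003, -0.178], [-0.003, -1.0, -0.003]]
wrist_force: [-19.9, -1.8, 28.6]
grip_width: 0.0485
```

```bash
python3 look.py 6
```

```text
8.8 [0.37852146 0.31044648 0.05493389] [-0.17783292 -0.98405665 -0.00282013] [-19.34631467  -1.66310038  28.728878  ] 0.04823378004970524
bed frame [np.float64(-154.7), np.float64(2.8), np.float64(42.9)]
```

View pics/side6c.png

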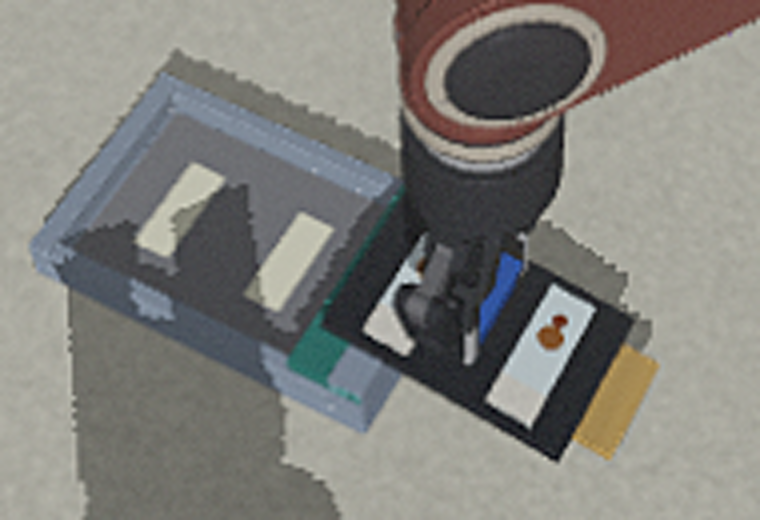

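>>> play_rows([
  [-0.13, 0.02, 0],
  [-0.1, 0.02, -0.1],
  [0, 0, -0.1],
  [0, 0, 0],
  [0, 0, 0],
], grip=[-1, -1, -1, -1, -1], spin=[0, 0, 0, 0, 0], squeeze=20)

```text
time_s: 9.3
ee_pos: [0.3741, 0.3115, 0.0484]
eef_rot: [[-0.178, 0.004, 0.984], [-0.984, 0.004, -0.178], [-0.004, -1.0, 0.004]]
wrist_force: [-7.6, -1.2, 17.4]
grip_width: 0.0479
```

```bash
python3 look.py 7
```

```text
9.4 [0.37404473 0.31145848 0.04840849] [-0.17775168 -0.98406572 -0.00435801] [-8.47152666 -1.12971073 19.01723257] 0.04823378728549204
bed frame [np.float64(-159.3), np.float64(3.0), np.float64(36.4)]
```

View pics/side7c.png

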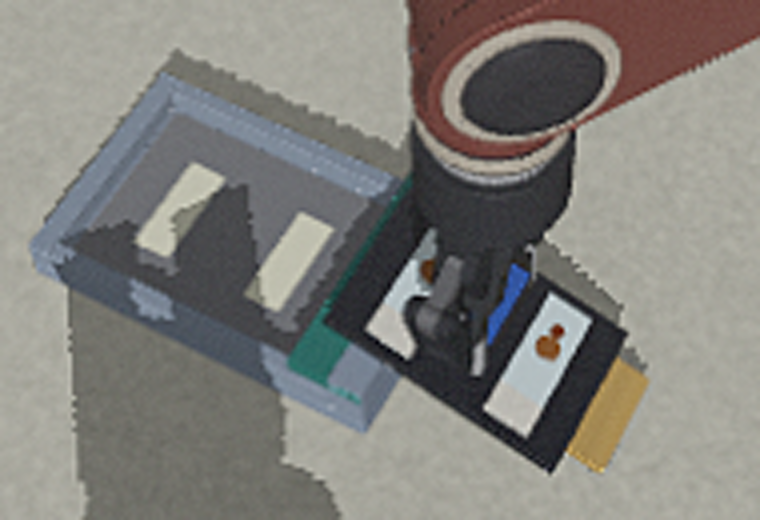

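View pics/top7c.png

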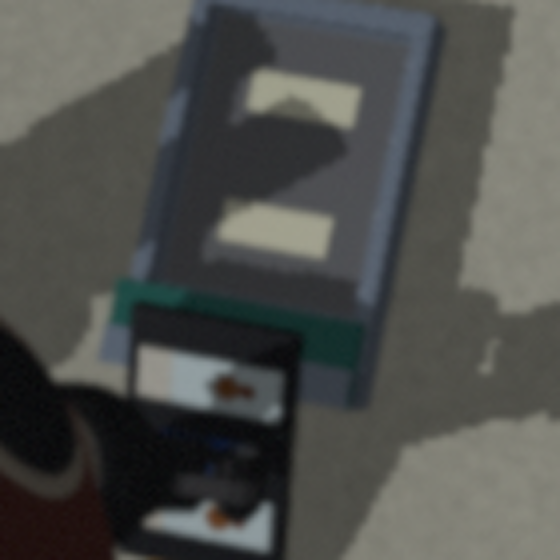

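```bash
cat > tilt.py <<'E'
from h import *
e=np.array([.984,-.177,0]);ny=np.array([.177,.984,0]);bed=np.array([.5303,.2803,.012])
g=lambda p,s=4,x=130,y=220:((p[0]+.5)/s-.5+x,(p[1]+.5)/s-.5+y)
def onplane(p,yb):
    o,d=ray('side',g(p)); o=o-np.array([-.0025,.0045,0])   # side-camera bias vs top/robot
    t=(yb-(o-bed)@ny)/(d@ny); P=o+t*d-bed; return np.array([P@e,P[2]])*1000
def line(L,yc):
    for nm,p,dy in L: print(nm,onplane(p,yc+dy).round(1))
E
python3 - <<'E'
from tilt import *
line((('plainL',(323,322),.045),('tongueendL',(551,468),.045),('tongueendR',(628,334),-.045),('tipL',(602,470),.03),('tipR',(648,377),-.03)),.003)
E
```

```text
plainL [-86.6  54.8]
tongueendL [-216.    13.7]
tongueendR [-217.9    8.3]
tipL [-237.7    4.5]
tipR [-236.7    2. ]
```

>>> play_rows([
  [-0.04, 0, -0.1],
  [0, 0, -0.05],
  [0, 0, 0],
  [0, 0, 0],
  [0, 0, 0],
  [0, 0, 0],
], grip=[-1, -1, -1, -1, -1, -1], spin=[0, 0, 0, 0, 0, 0], squeeze=20)

```text
time_s: 10.0
ee_pos: [0.3731, 0.3117, 0.0461]
eef_rot: [[-0.178, 0.003, 0.984], [-0.984, 0.003, -0.178], [-0.004, -1.0, 0.003]]
wrist_force: [-15.2, -5.1, 32.9]
grip_width: 0.0481
```

>>> play_rows([
  [0, 0, 0],
  [0, 0, 0.15],
  [0, 0, 0.3],
  [0, 0, 0.6],
  [0, 0, 0.6],
  [0, 0, 0.6],
  [0, 0, 0.6],
  [0, 0, 0],
], grip=[-1, -1, -1, -1, -1, -1, -1, -1], spin=[0, 0, 0, 0, 0, 0, 0, 0], squeeze=100)

```text
time_s: 10.8
ee_pos: [0.3723, 0.3102, 0.1273]
eef_rot: [[-0.178, 0.005, 0.984], [-0.984, 0.003, -0.178], [-0.004, -1.0, 0.004]]
wrist_force: [1.5, -0.8, -2.1]
grip_width: 0.0479
```

```bash
python3 look.py 8
```

```text
10.9 [0.37050506 0.30912648 0.1242117 ] [-1.78330784e-01 -9.83970593e-01 -4.98243713e-05] [ 0.18244748  0.21552107 -3.49755349] 0.047875567246511555
bed frame [np.float64(-162.3), np.float64(0.1), np.float64(112.2)]
```

View pics/side8c.png

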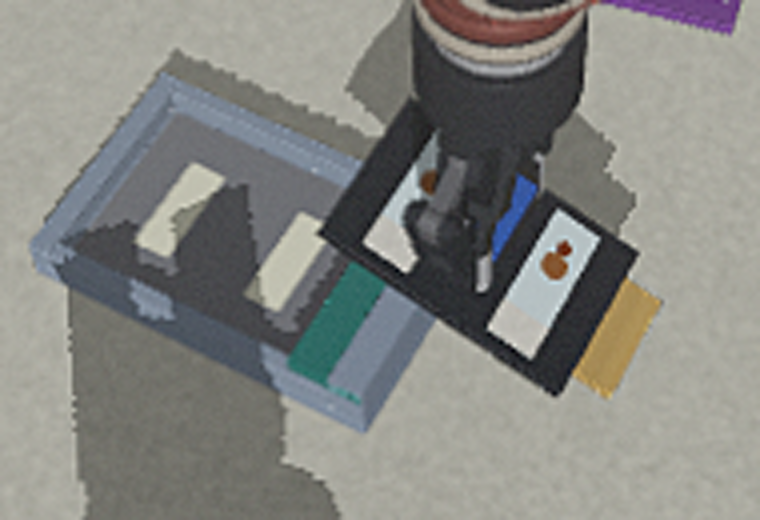

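```bash
python3 - <<'E'
from tilt import *
line((('plainLtop',(318,230),.045),('tongueendLtop',(556,390),.045),('tongueendR',(638,253),-.045),('tipL',(608,397),.03),('tipR',(660,303),-.03)),.000)
print('lip check L,R', onplane((290,367),.067),onplane((425,180),-.067))
E
```

```text
plainLtop [-87.4 136.7]
tongueendLtop [-214.7   88.8]
tongueendR [-217.2   83.6]
tipL [-235.7   74.8]
tipR [-236.7   72.7]
lip check L,R [-76.4984701   30.66430308] [-82.91639372  28.43563848]
```

>>> play_rows([
  [0.4, -0.07, 0],
  [0.8, -0.14, 0],
  [1, -0.18, 0],
  [1, -0.18, 0],
  [1, -0.18, 0],
  [0.8, -0.14, 0],
  [0.4, -0.08, 0],
  [0, 0, -0.3],
  [0, 0, 0],
], grip=[-1, -1, -1, -1, -1, -1, -1, -1, -1], spin=[0, 0, 0, 0, 0, 0, 0, 0, 0])

```text
time_s: 11.8
ee_pos: [0.5306, 0.2795, 0.1125]
eef_rot: [[-0.178, -0.005, 0.984], [-0.984, -0.002, -0.178], [0.002, -1.0, -0.005]]
wrist_force: [-1.4, 0.9, -3.0]
grip_width: 0.048
```

```bash
python3 look.py 9
```

```text
11.9 [0.53079942 0.28010572 0.11400303] [-0.17749406 -0.984121    0.00131053] [-0.54161041 -0.73947575 -2.45874683] 0.04806755677539498
bed frame [np.float64(0.5), np.float64(-0.1), np.float64(102.0)]
```

View pics/side9c.png

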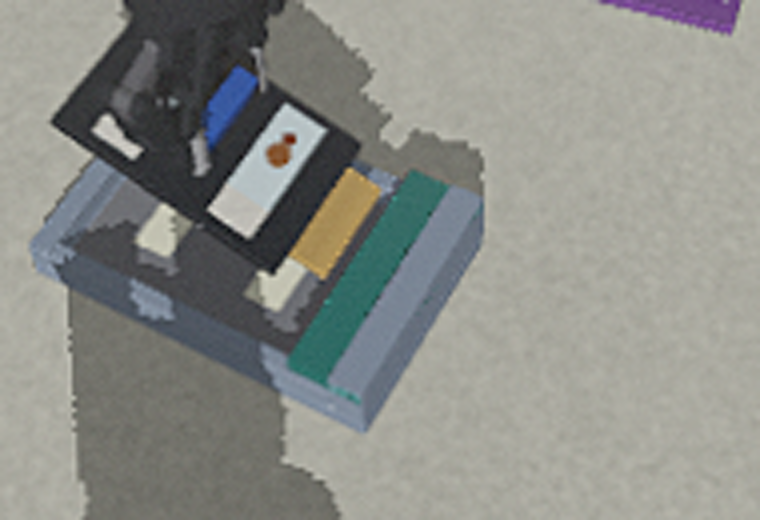

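View pics/top9c.png

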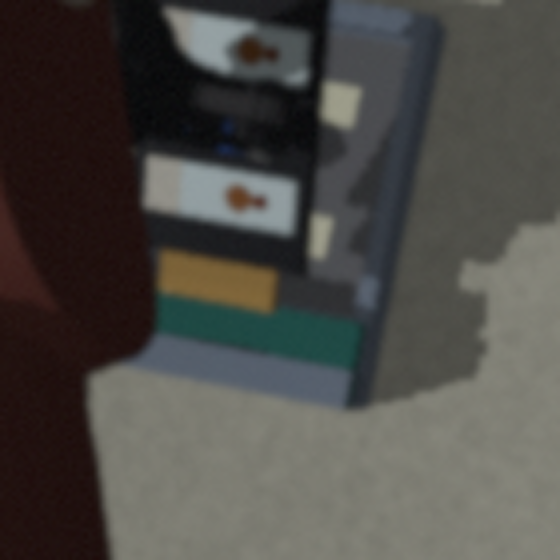

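```bash
python3 - <<'E'
from tilt import *
line((('tonguendL',(274,272),.045),('tongueendR',(361,148),-.045),('plainL',(50,122),.045),('tipL',(325,278),.03),('tipR',(381,186),-.03)),.000)
for p in((158,293),(277,308)):
    for z in(.070,.075,.08):
        q=onz('top',g(p,4,40,120),z)-bed; print(z,(q@e*1000).round(1),(q@ny*1000).round(1))
for a,b in(((158,293),(325,278)),((277,308),(381,186))):
    p,er=tri(g(a,4,40,120),g(b)); q=p-bed; print('tri',q@e*1000,q@ny*1000,q[2]*1000,er)
E
```

```text
tonguendL [-57.7  76.4]
tongueendR [-56.9  69.8]
plainL [ 71.1 122.1]
tipL [-77.9  64.2]
tipR [-77.3  67.7]
0.07 -80.1 31.9
0.075 -80.1 29.6
0.08 -80.0 27.4
0.07 -76.5 -30.3
0.075 -76.5 -32.1
0.08 -76.5 -33.9
tri -79.75169547286204 31.44251416465723 59.270693653749 0.0006787913678871369
tri -76.97606183884363 -30.851173550782597 59.01085572198335 0.0010242775904036989
```

>>> play_rows([
  [0.23, -0.04, 0],
  [0, 0, -0.5],
  [0, 0, -0.5],
  [0, 0, -0.4],
  [0, 0, -0.15],
  [0, 0, 0],
], grip=[-1, -1, -1, -1, -1, -1], spin=[0, 0, 0, 0, 0, 0])

```text
time_s: 12.5
ee_pos: [0.5383, 0.2785, 0.0671]
eef_rot: [[-0.178, -0.003, 0.984], [-0.984, -0.001, -0.178], [0.002, -1.0, -0.003]]
wrist_force: [-1.1, -0.4, -2.0]
grip_width: 0.0478
```

```bash
python3 look.py 10
```

```text
12.6 [0.53961597 0.27900178 0.0690646 ] [-1.78183316e-01 -9.83997303e-01 -1.17786002e-04] [-0.72427301  0.21889816 -2.75658834] 0.048128027482938616
bed frame [np.float64(9.4), np.float64(0.4), np.float64(57.1)]
```

View pics/side10c.png

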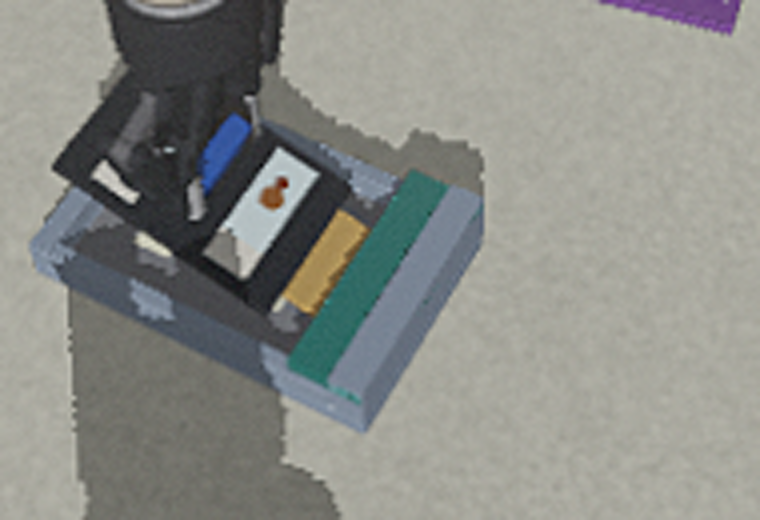

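View pics/top10c.png

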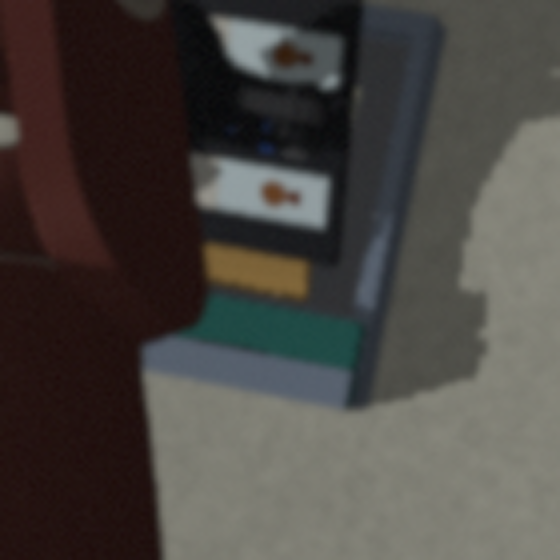

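>>> play_rows([
  [0, 0, -0.2],
  [0, 0, -0.15],
  [0, 0, 0],
  [0, 0, 0],
], grip=[-1, -1, -1, -1], spin=[0, 0, 0, 0])

```text
time_s: 13.0
ee_pos: [0.5393, 0.2789, 0.0583]
eef_rot: [[-0.178, -0.0, 0.984], [-0.984, -0.0, -0.178], [0.0, -1.0, -0.0]]
wrist_force: [-0.7, 0.1, -2.7]
grip_width: 0.0483
```

```bash
python3 look.py 11
```

```text
13.1 [0.53962972 0.27898158 0.05872993] [-1.78263746e-01 -9.83982717e-01 -2.23168229e-04] [ 0.88940986 -0.47943483 -2.88493736] 0.04788455794533157
bed frame [np.float64(9.4), np.float64(0.4), np.float64(46.7)]
```

View pics/side11c.png

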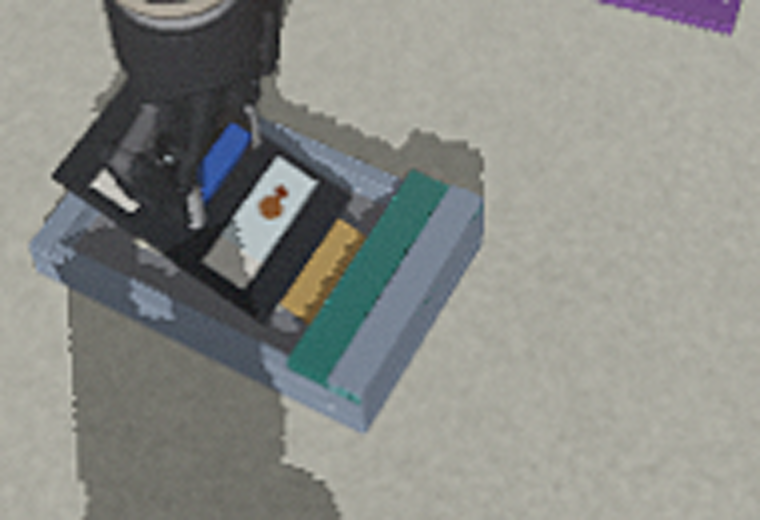

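>>> play_rows([
  [-0.2, 0.035, 0],
  [-0.22, 0.04, 0],
  [-0.22, 0.04, 0],
  [-0.2, 0.035, 0],
  [0, 0, 0],
  [0, 0, 0],
], grip=[-1, -1, -1, -1, -1, -1], spin=[0, 0, 0, 0, 0, 0])

```text
time_s: 13.7
ee_pos: [0.5141, 0.2835, 0.0586]
eef_rot: [[-0.178, 0.0, 0.984], [-0.984, 0.0, -0.178], [-0.0, -1.0, 0.0]]
wrist_force: [-0.0, -0.4, -1.7]
grip_width: 0.0478
```

```bash
python3 look.py 12
```

```text
13.8 [0.51447895 0.28346211 0.05867032] [-1.78271542e-01 -9.83981314e-01 -1.74553161e-04] [-0.05597605  0.06822791 -3.27410475] 0.04784442832827203
bed frame [np.float64(-16.1), np.float64(0.3), np.float64(46.7)]
```

View pics/side12c.png

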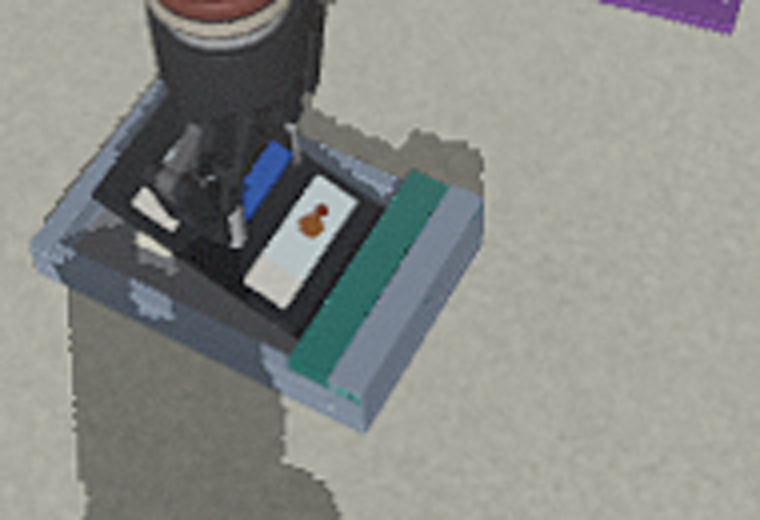

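View pics/top12c.png

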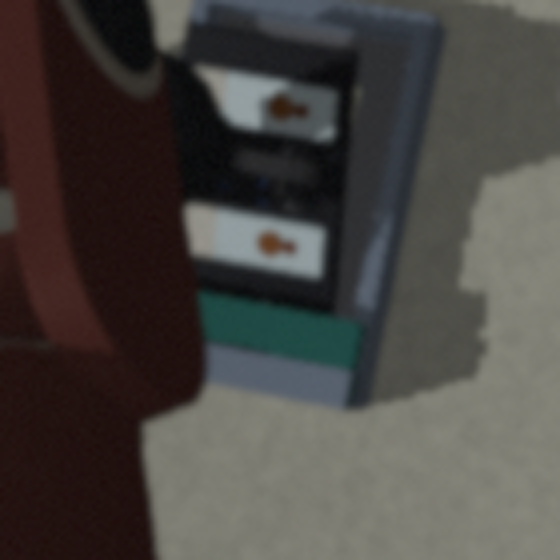

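>>> play_rows([
  [0, 0, -0.07],
  [0, 0, -0.07],
  [0.085, -0.015, -0.13],
  [0.085, -0.015, -0.13],
  [0.08, -0.015, -0.12],
  [0.08, -0.015, -0.12],
  [0, 0, 0],
  [0, 0, 0],
  [0, 0, 0],
], grip=[-1, -1, -1, -1, -1, -1, -1, -1, -1], spin=[0, 0, 0, 0, 0, 0, 0, 0, 0], squeeze=22)

```text
time_s: 14.7
ee_pos: [0.526, 0.2818, 0.0411]
eef_rot: [[-0.178, 0.003, 0.984], [-0.984, 0.001, -0.178], [-0.001, -1.0, 0.003]]
wrist_force: [2.6, -2.0, 5.7]
grip_width: 0.0475
```

```bash
python3 look.py 13
```

```text
14.8 [0.52601236 0.28178302 0.04110549] [-0.17818368 -0.98399654 -0.00117907] [ 2.84958508 -2.86584677  5.6195351 ] 0.04800373572949053
bed frame [np.float64(-4.5), np.float64(0.7), np.float64(29.1)]
```

View pics/side13c.png

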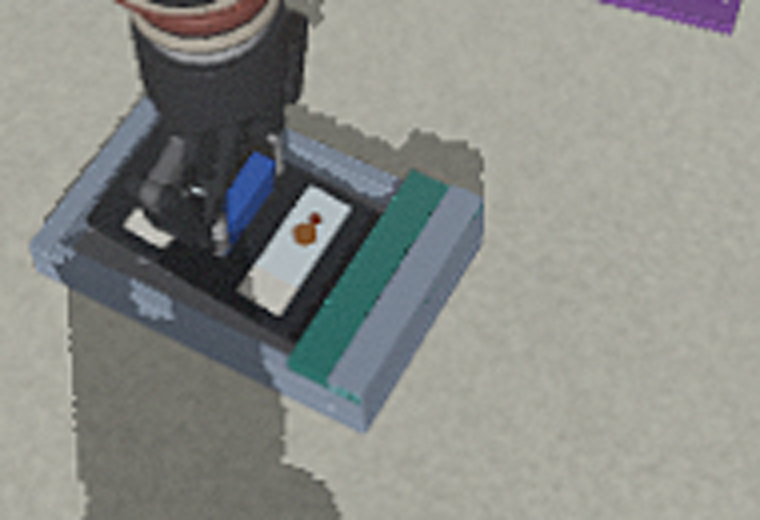

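View pics/top13c.png

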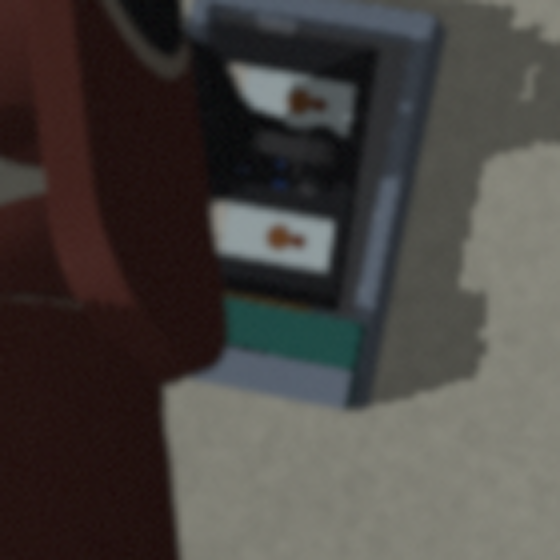

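```bash
python3 - <<'E'
from tilt import *
line((('plainL',(88,220),.045),('tongueL',(290,346),.045),('tongueR',(383,212),-.045)),.0005)
E
```

```text
plainL [61.9 39. ]
tongueL [-61.8   6.1]
tongueR [-68.5  17. ]
```

>>> play_rows([
  [0.03, -0.005, -0.13],
  [0.03, -0.005, -0.13],
  [0.03, -0.005, -0.1],
  [0.02, -0.005, -0.1],
  [0, 0, -0.05],
  [0, 0, 0],
  [0, 0, 0],
], grip=[-1, -1, -1, -1, -1, -1, -1], spin=[0, 0, 0, 0, 0, 0, 0], squeeze=20)

```text
time_s: 15.5
ee_pos: [0.5307, 0.2817, 0.0269]
eef_rot: [[-0.179, 0.006, 0.984], [-0.984, 0.002, -0.179], [-0.003, -1.0, 0.006]]
wrist_force: [4.1, -1.8, 7.4]
grip_width: 0.0481
```

```bash
python3 look.py 14
```

```text
15.6 [0.53066937 0.28163516 0.02689009] [-0.17863733 -0.98391063 -0.00292756] [ 5.10575865 -1.38400756  6.7145263 ] 0.048474363125483706
bed frame [np.float64(0.1), np.float64(1.4), np.float64(14.9)]
```

View pics/side14c.png

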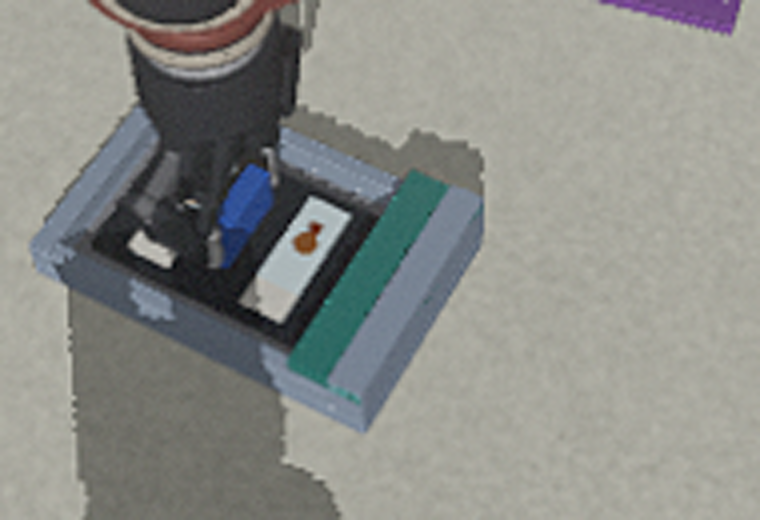

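View pics/top14c.png

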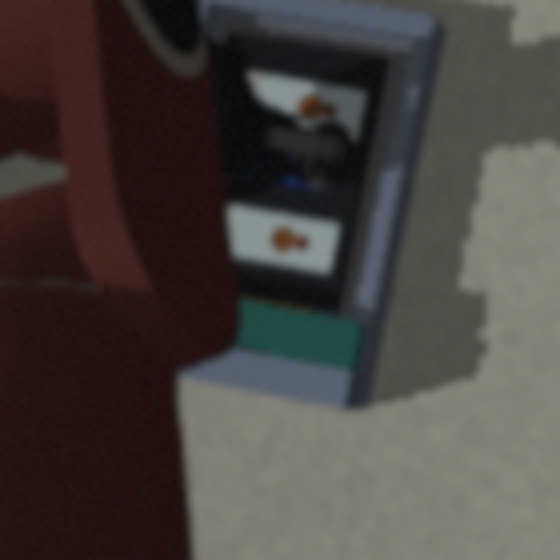

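```bash
python3 - <<'E'
from tilt import *
line((('plainL',(93,245),.045),('tongueL',(288,347),.045),('tongueR',(380,214),-.045)),.0014)
E
```

```text
plainL [62.1 15.2]
tongueL [-61.    5.9]
tongueR [-67.1  15.2]
```

>>> play_rows([
  [-0.03, 0, -0.1],
  [0, 0, -0.1],
  [0, 0, -0.07],
  [0, 0, 0],
  [0, 0, 0],
], grip=[-1, -1, -1, -1, -1], spin=[0, 0, 0, 0, 0], squeeze=20)

```text
time_s: 16.1
ee_pos: [0.5309, 0.2819, 0.0253]
eef_rot: [[-0.178, 0.006, 0.984], [-0.984, 0.001, -0.178], [-0.002, -1.0, 0.006]]
wrist_force: [-12.6, -10.4, 40.3]
grip_width: 0.0481
```

```bash
python3 look.py 15
```

```text
16.2 [0.53093718 0.28189397 0.02531018] [-0.17754828 -0.98411053 -0.00175144] [-12.19684702 -10.43019945  41.18708395] 0.04810276122573946
bed frame [np.float64(0.3), np.float64(1.7), np.float64(13.3)]
```

View pics/side15c.png

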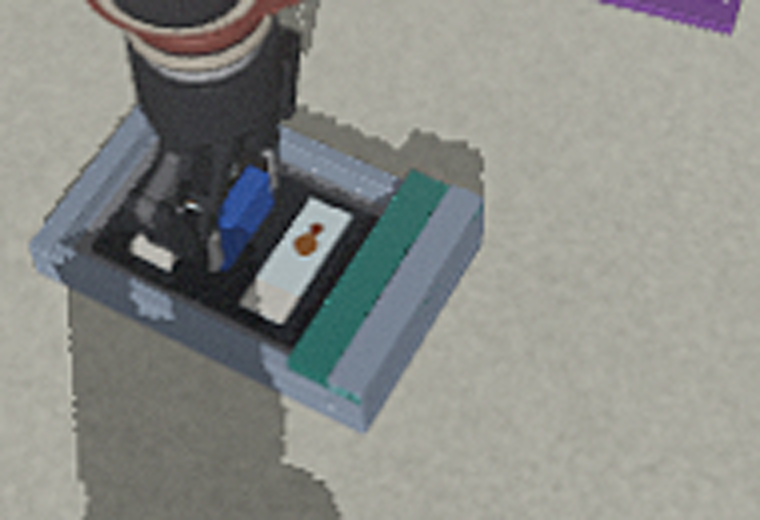

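>>> play_rows([
  [0, 0, 0.15],
  [0, 0, 0.12],
  [0, 0, 0],
], grip=[-1, -1, -1], spin=[0, 0, 0], squeeze=20)

```text
time_s: 16.5
ee_pos: [0.5276, 0.2815, 0.0254]
eef_rot: [[-0.179, 0.002, 0.984], [-0.984, 0.001, -0.179], [-0.002, -1.0, 0.002]]
wrist_force: [1.2, -1.7, 8.5]
grip_width: 0.0482
```

```bash
python3 look.py 16; python3 - <<'E'
from tilt import *
crop('pics/side16.png','pics/s16z.png',135,245,110,75,7)
E
```

```text
16.6 [0.52761523 0.28148334 0.02539545] [-0.17875939 -0.98389171 -0.00147859] [-0.0792651  -1.30537524  9.83923382] 0.048192956822010885
bed frame [np.float64(-2.9), np.float64(0.7), np.float64(13.4)]
```

View pics/s16z.png

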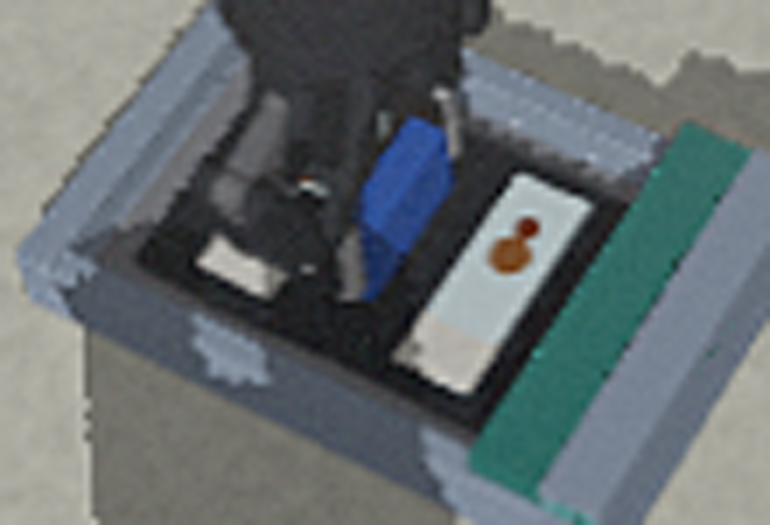

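View pics/top16c.png

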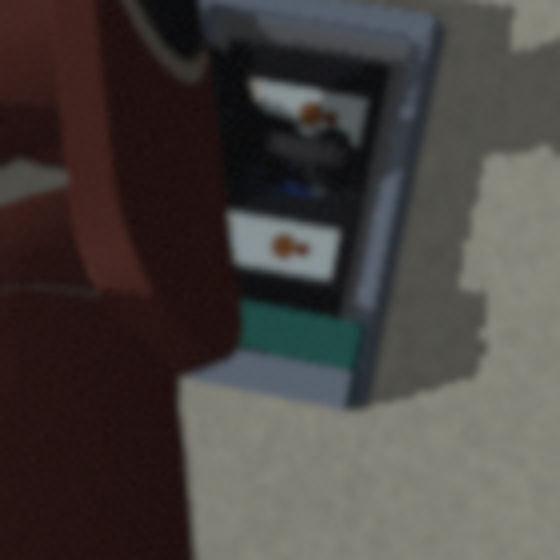

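```bash
python3 - <<'E'
from tilt import *
def op(p,yb):
    q=((p[0]+.5)/7-.5+135,(p[1]+.5)/7-.5+245); return onplane(((q[0]-130+.5)*4-.5,(q[1]-220+.5)*4-.5),yb)
print(op((138,260),.0457), op((470,432),.0457),op((628,207),-.0443))
# sill top inner edge check near left
for z in (.020,.0235,.027):
  for p in((375,62),(345,300)):
    q=onz('top',g(p,4,40,120),z)-bed;print(z,(q@e*1000).round(1),(q@ny*1000).round(1))
# slide stains: two views, height of both
for a,b in(((314,115),None),((287,246),(510,250))):
    if b is None: continue
    sb=((b[0]+.5)/7-.5+135,(b[1]+.5)/7-.5+245)
    p,er=tri(g(a,4,40,120),sb);q=p-bed;print('stain',q@e*1000,q@ny*1000,q[2]*1000,er)
E
```

```text
[59.23092271 12.95421604] [-60.76581643   4.95457757] [-65.60025617   9.14362183]
0.02 62.1 -37.1
0.02 -65.7 -47.4
0.0235 61.5 -38.3
0.0235 -65.8 -48.5
0.027 60.9 -39.5
0.027 -65.8 -49.6
stain -43.116513346099815 -10.297732436407243 7.358592320705359 3.201236690923311e-05
```

>>> play_rows([
  [0.06, -0.01, 0],
  [0.06, -0.01, 0],
  [0, 0, 0],
  [0, 0, 0],
  [0, 0, 0],
], grip=[-1, -1, -1, -1, -1], spin=[0, 0, 0, 0, 0], squeeze=20)

```text
time_s: 17.1
ee_pos: [0.5292, 0.2815, 0.0253]
eef_rot: [[-0.178, -0.003, 0.984], [-0.984, 0.002, -0.178], [-0.001, -1.0, -0.003]]
wrist_force: [-7.5, -0.2, 15.1]
grip_width: 0.0479
```

>>> play_rows([
  [0, 0, 0.05],
  [0, 0, 0],
  [0, 0, 0],
  [0, 0, 0],
  [0, 0, 0],
  [0, 0, 0],
], grip=[0.5, 0.5, 0.5, 0.5, 0.5, 0.5], spin=[0, 0, 0, 0, 0, 0])

```text
time_s: 17.7
ee_pos: [0.5301, 0.2803, 0.0252]
eef_rot: [[-0.178, -0.0, 0.984], [-0.984, -0.0, -0.178], [0.0, -1.0, -0.0]]
wrist_force: [0.6, -0.5, -0.1]
grip_width: 0.064
```

>>> play_rows([
  [0, 0, 0.3],
  [0, 0, 0.5],
  [0, 0, 0.8],
  [0, 0, 0.9],
  [0, 0, 0.9],
  [0, 0, 0.9],
  [0, -1, 0.5],
  [0, -1, 0],
  [0, -1, 0],
  [0, -1, 0],
], grip=[0.5, 0.5, 0.5, 0.5, 0.5, 0.5, 0.5, 0.5, 0.5, 0.5], spin=[0, 0, 0, 0, 0, 0, 0, 0, 0, 0])

```text
time_s: 18.7
ee_pos: [0.5306, 0.1595, 0.1717]
eef_rot: [[-0.178, 0.003, 0.984], [-0.984, 0.0, -0.178], [-0.001, -1.0, 0.003]]
wrist_force: [-0.2, -0.0, -0.2]
grip_width: 0.0642
```

>>> play_rows([
  [0, -1, 0],
  [0, -1, 0],
  [0, -1, 0],
  [0, -1, 0],
  [0, -1, 0],
  [0, 0, 0],
], grip=[0.5, 0.5, 0.5, 0.5, 0.5, 0.5], spin=[0, 0, 0, 0, 0, 0])

```text
time_s: 19.3
ee_pos: [0.5307, 0.0077, 0.1714]
eef_rot: [[-0.182, 0.002, 0.983], [-0.983, -0.001, -0.182], [0.001, -1.0, 0.003]]
wrist_force: [-0.2, 0.5, -0.2]
grip_width: 0.0642
```

```bash
python3 look.py 17; python3 - <<'E'
from tilt import *
crop('pics/side17.png','pics/s17z.png',135,245,110,75,7)
crop('pics/top17.png','pics/t17z.png',55,105,110,120,5)
E
```

```text
19.4 [0.53055886 0.01008298 0.17094318] [-1.79600975e-01 -9.83739375e-01 -5.75960603e-04] [-0.11397848 -0.22644816  0.18507703] 0.06385588037515792
bed frame [np.float64(48.1), np.float64(-265.8), np.float64(158.9)]
```

View pics/s17z.png

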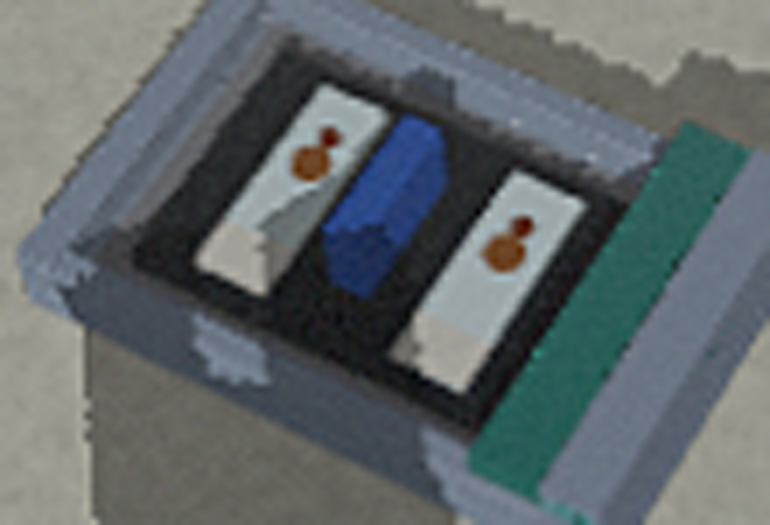

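View pics/t17z.png

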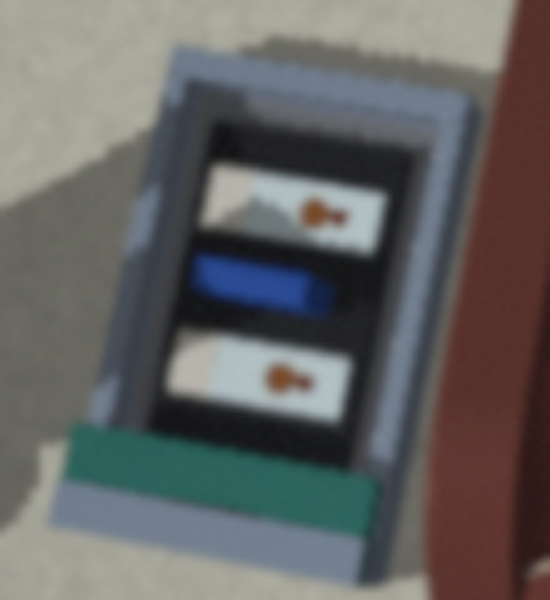

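View pics/side17.png

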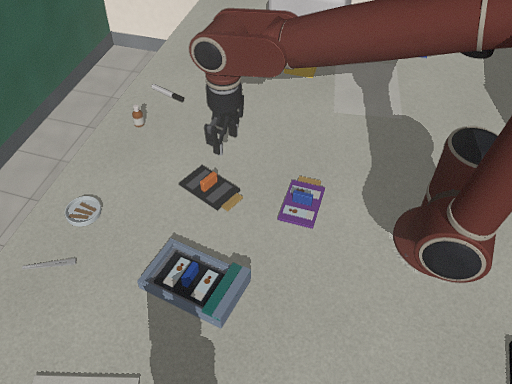

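```bash
python3 - <<'E'
from tilt import *
for a,b in(((316,213),(311,162)),((281,378),(503,253)),((216,124),(142,250)),((414,150),(287,38)),((352,468),(625,205))):
    p,er=tri(g(a,5,55,105),g(b,7,135,245));q=p-bed;print((q@e*1000).round(1),(q@ny*1000).round(1),(q[2]*1000).round(1),er.round(4))
# grip top ends, top view, z=.052
for p in((195,268),(310,297),(192,285)):
    q=onz('top',g(p,5,55,105),.052)-bed;print('grip',(q@e*1000).round(1),(q@ny*1000).round(1))
E
```

```text
30.4 -9.0 7.5 0.0007
-41.5 -8.5 6.9 0.0002
60.9 43.4 6.8 0.0019
63.9 -46.0 8.3 0.0016
-69.8 -44.3 4.4 0.0079
grip -4.7 24.8
grip -8.2 -25.8
grip -11.8 24.6
```

>>> play_rows([
  [0, 0.9, 0],
  [0, 0.9, 0],
  [0, 0.9, 0],
  [0, 0.9, 0],
  [0, 0.9, 0],
  [0, 0.9, 0],
  [0, 0.9, 0],
  [0, 0.9, 0],
  [0, 0.9, 0],
  [-0.02, 0.9, 0],
], grip=[0.5, 0.5, 0.5, 0.5, 0.5, 0.5, 0.5, 0.5, 0.5, 0.5], spin=[0, 0, 0, 0, 0, 0, 0, 0, 0, 0])

```text
time_s: 20.4
ee_pos: [0.529, 0.283, 0.1703]
eef_rot: [[-0.176, 0.001, 0.984], [-0.984, 0.001, -0.176], [-0.001, -1.0, 0.001]]
wrist_force: [0.0, 1.4, -0.4]
grip_width: 0.0638
```

>>> play_rows([
  [0, 0, -0.5],
  [0, 0, -1],
  [0, 0, -1],
  [0, 0, -0.9],
  [0, 0, -0.5],
  [0, 0, -0.2],
  [0, 0, 0],
], grip=[0.5, 0.5, 0.5, 0.5, 0.5, 0.5, 0.5], spin=[0, 0, 0, 0, 0, 0, 0])

```text
time_s: 21.1
ee_pos: [0.5292, 0.2803, 0.0461]
eef_rot: [[-0.178, -0.001, 0.984], [-0.984, -0.0, -0.178], [0.001, -1.0, -0.001]]
wrist_force: [0.2, 0.4, -0.6]
grip_width: 0.0637
```

>>> play_rows([
  [0, 0, 0],
  [0, 0, 0],
], grip=[0.5, 0.5], spin=[0, 0])

```text
time_s: 21.3
ee_pos: [0.5308, 0.2809, 0.0484]
eef_rot: [[-0.178, 0.003, 0.984], [-0.984, 0.001, -0.178], [-0.002, -1.0, 0.003]]
wrist_force: [0.9, 0.0, 0.5]
grip_width: 0.064
```

Down to 0.029, close gently, draw +x about 5 mm, open.

>>> play_rows([
  [0, 0, -0.3],
  [0, 0, -0.3],
  [0, 0, -0.05],
  [0, 0, 0],
  [0, 0, 0],
  [0, 0, 0],
  [0, 0, 0],
  [0, 0, 0],
  [0, 0, 0],
], grip=[0.5, 0.5, 0.5, 0.5, -1, -1, -1, -1, -1], spin=[0, 0, 0, 0, 0, 0, 0, 0, 0], squeeze=20)

```text
time_s: 22.2
ee_pos: [0.5297, 0.2805, 0.0271]
eef_rot: [[-0.178, 0.0, 0.984], [-0.984, 0.0, -0.178], [-0.0, -1.0, 0.0]]
wrist_force: [-0.2, -0.0, -1.7]
grip_width: 0.0493
```

>>> play_rows([
  [0.06, -0.01, 0],
  [0.06, -0.01, 0],
  [0.06, -0.01, 0],
  [0, 0, 0],
  [0, 0, 0],
  [0, 0, 0],
], grip=[-1, -1, -1, -1, -1, -1], spin=[0, 0, 0, 0, 0, 0])

```text
time_s: 22.8
ee_pos: [0.5353, 0.2795, 0.0271]
eef_rot: [[-0.178, 0.001, 0.984], [-0.984, -0.0, -0.178], [-0.0, -1.0, 0.001]]
wrist_force: [0.1, 0.4, -0.0]
grip_width: 0.0498
```

Moved +5.6 mm with no resistance. Release and withdraw.

>>> play_rows([
  [0, 0, 0],
  [0, 0, 0],
  [0, 0, 0],
  [0, 0, 0],
  [0, 0, 0],
], grip=[0.5, 0.5, 0.5, 0.5, 0.5], spin=[0, 0, 0, 0, 0])

```text
time_s: 23.3
ee_pos: [0.5349, 0.2795, 0.027]
eef_rot: [[-0.178, 0.0, 0.984], [-0.984, -0.0, -0.178], [0.0, -1.0, 0.0]]
wrist_force: [0.1, 0.2, 0.1]
grip_width: 0.0637
```

>>> play_rows([
  [0, 0, 0.3],
  [0, 0, 0.5],
  [0, 0, 0.8],
  [0, 0, 0.9],
  [0, 0, 0.9],
  [0, 0, 0.9],
  [0, -1, 0.5],
  [0, -1, 0],
  [0, -1, 0],
  [0, -1, 0],
], grip=[0.5, 0.5, 0.5, 0.5, 0.5, 0.5, 0.5, 0.5, 0.5, 0.5], spin=[0, 0, 0, 0, 0, 0, 0, 0, 0, 0])

```text
time_s: 24.3
ee_pos: [0.5354, 0.1586, 0.1732]
eef_rot: [[-0.178, 0.003, 0.984], [-0.984, 0.0, -0.178], [-0.001, -1.0, 0.003]]
wrist_force: [-0.4, -1.2, -0.4]
grip_width: 0.0642
```

>>> play_rows([
  [0, -1, 0],
  [0, -1, 0],
  [0, -1, 0],
  [0, -1, 0],
  [0, -1, 0],
  [0, 0, 0],
  [0, 0, 0],
], grip=[0.5, 0.5, 0.5, 0.5, 0.5, 0.5, 0.5], spin=[0, 0, 0, 0, 0, 0, 0])

```text
time_s: 25.0
ee_pos: [0.5353, 0.0092, 0.1724]
eef_rot: [[-0.18, 0.002, 0.984], [-0.984, 0.0, -0.18], [-0.001, -1.0, 0.002]]
wrist_force: [-0.4, 1.3, 0.3]
grip_width: 0.064
```

```bash
python3 look.py 18; python3 - <<'E'
from tilt import *
crop('pics/side18.png','pics/s18z.png',135,245,110,75,7)
crop('pics/top18.png','pics/t18z.png',55,105,110,120,5)
E
```

```text
25.1 [0.535171   0.01016567 0.17182803] [-1.77644492e-01 -9.84094636e-01 -4.26989466e-04] [-0.67201992  0.55310836 -0.5370856 ] 0.06388424083694036
bed frame [np.float64(52.6), np.float64(-265.0), np.float64(159.8)]
```

View pics/s18z.png

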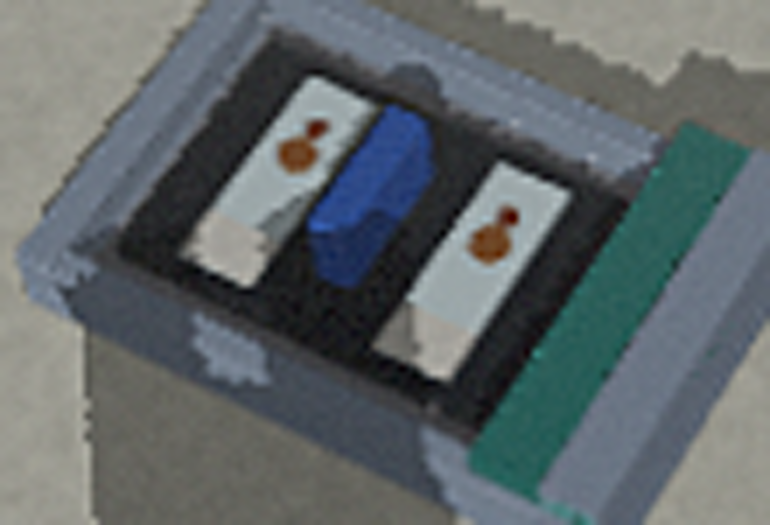

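View pics/t18z.png

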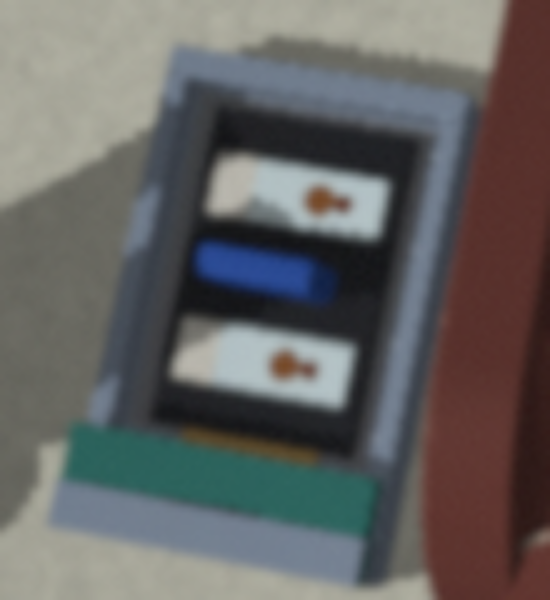

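```bash
python3 - <<'E'
from tilt import *
for a,b in(((319,201),(297,154)),((285,366),(490,244))):
    p,er=tri(g(a,5,55,105),g(b,7,135,245));q=p-bed;print((q@e*1000).round(1),(q@ny*1000).round(1),(q[2]*1000).round(1),er.round(4))
E
python3 - <<'E'
from bench import close_job
import cv2
a=cv2.imread('pics/side0.png')[155:220,170:250].astype(int);b=cv2.imread('pics/side18.png')[155:220,170:250].astype(int)
print('orange region diff',abs(a-b).mean(), (abs(a-b).max(2)>40).sum())
E
```

```text
35.8 -9.3 7.9 0.0005
-36.2 -9.3 7.2 0.0003
orange region diff 2.7326923076923078 0
```

```bash
python3 -c "
from bench import close_job
print(close_job())"
```

```text
the job is handed in; nothing more can be done
None
```

The loaded carrier is in the scanner: it lies flat on the bed with its tongue under the green lip, and the robot is clear of it. I handed the job in at about 25 s of the 40 s allowed.

**How it went:** I gripped the blue grip by its two ends, so the carrier could pivot between the pads. I tilted it by pressing its plain end onto the back edge of the scanner. It measured about 20° in the picture. I then took it over the bed, slid the tongue under the lip, and swung the plain end down while holding it until it lay flat. Then I let go.

**Correction after letting go:** the carrier was flat but about 5 mm too close to the lip. I gripped it again gently, slid it about 5 mm away from the lip while flat, and released it.

**Last checks:**
- **Flatness:** marks on the two slides measured 7.9 and 7.2 mm above the bed floor, so it is flat within the measuring error. They read 1–2 mm below my rough expectation of 9 mm.
- **Position:** the carrier's centre is within about 1 mm of the bed centre along x. Both slides are still in place.
- **Other objects:** the picture around the empty carrier has not changed. I only checked the purple look-alike by eye, and it looked unmoved.
- **Force:** the highest wrist-force reading was about 43 N, while pressing the carrier flat.

**Disagreements:**
- The two cameras differed by about 3–5 mm. I used the top view because it agreed with where the gripper closed.
- Plate lengths read 4–13 mm short of 140 mm in the pictures because of blur at the edges.

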